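# Tap the slide carriage home against its hidden stop

## Robot

A 6-joint arm with a two-finger parallel gripper is mounted at the origin on a cart in front of the work surface, level with it; the furniture and walls round the work are solid. World frame = base frame: x ahead of the robot, y to its left, z up, the work surface at z = 0. Lengths are in m, angles in rad, forces in N, time in s.
With the tool pointing down it reaches from about 0.35 to 0.975 m from the base axis. Payload 4.9 kg.
Tool frame: the origin (TCP) lies between the finger pads; the fingertips stand 25 mm ahead of it and the grasp point (between the pads) lies 6 mm ahead of it; z points along the fingers, y is the line along which they close (so a half turn about z gives the same grasp; the last joint's range is limited). The gripper opens to 85 mm and grips with 20 to 120 N. Pads are 22 mm wide; open, the fingers measure 114 mm over their backs; the gripper's body (76 mm by 85 mm) begins 54 mm behind the grasp point. The pads swing forward as they close: fully open they stand 13 mm farther back than shut.
Start: joints at [1.172, 0.053, 1.613, -0, 1.476, -0.119], TCP at [0.173, 0.601, 0.256] pointing down, gripper open.
Joint ranges: [-3.01, 3.01], [-1.01, 2.22], [0.06, 2.58], [-1.02, 4.17], [0.09, 2.62], [-3.14, 3.14]. Speed limits (rad/s): [2.57, 2.57, 3.14, 3.14, 3.14, 3.14].

## Interface

Orientations are given as a unit quaternion [w, x, y, z].
In Python, from plant import manip gives the robot as it stands.
- The arm moves only by the shell command python3 -m inch 'ROWS'. ROWS is JSON, a list of rows, each a list of 3 entries, a list of its own where there are three numbers: the shift along the tool's x, y, z in m, then the turn, a rotation vector about the tool's x, y, z in rad, then the opening, from 0 (shut) to 1 (fully open). A call has 1 to 8 rows; each row shifts and turns the commanded pose from where the row before left it, along the tool's axes as they then stand; what a row does not reach is not made up. A row lasts 1/10 s, in which the tool goes at most 50 mm and 8.59 degrees, less where a joint would pass 70% of its speed; a pose out of reach is approached as far as the arm can. A call with a gripper value outside its range is refused whole. The fingers move at their own pace and stop on an object; the grip force is fixed at half the most. Time passes only in rows, so rows that do not move let the fingers close. It gives the time, the measured TCP pose, the force, the opening and the grip force at its end, in the units of the state.
- manip.state(): the state, without advancing time (a new reading comes with each control period).
- manip.grab_frame(name): name is "scene" or "top"; returns (picture, depth): 384x512x3 uint8, red, green, blue; 384x512 float32, m along the optical axis (not along the pixel's ray), 0 where there is no reading.
- manip.camera_params(name): a dict with "camera_matrix" (3x3 intrinsics, pixels), "k1" (the pictures are not rectified: a ray, as slopes to the right and down, at radius r is drawn at 1 + k1 r^2 times it, then the intrinsics apply), "rvec" (rotation vector, rad) and "tvec" (3), from world to camera coordinates, as OpenCV has them. Camera axes: x right, y down, z forward; pixel columns grow to the right and rows downward; lengths in m; the calibration is good to about 2 mm. A picture is of the moment at which its call begins. camera_params takes no time and is no camera call.
- manip.job_done(): hands the job in; it is judged then, once.
Trained networks look in the newest picture that a camera, given by its name, has taken for a name from the list of things; names that differ only in an ending like _2 or _b are one class to them, and where a whole thing is asked for, a point or a joint stands for the part that bears it (a point fixed in the world has none). Each returns a list of dicts, best first, with "score" (0 to 1); they miss things now and then, are a little off and sometimes report something else, mostly with a low value. They report only what shows in the picture. A call takes as long as a camera call. They do not tell look-alikes from the thing itself.
- manip.look_for(camera, label): "point" ([x, y, z] in m, in world coordinates, good to about 4 mm: the middle of the surface that is visible of it).
The state is a dict: "time": time; "joint_pos": joint angles; "joint_vel": joint speeds; "joint_efforts": joint torques, N m; "tool_pos": TCP position; "tool_rot": TCP orientation; "contact_force": force on the tool from outside, world axes, zero at the start; "ft_torque": the same for the moment, N m; "gripper_width": opening from 0.0 (shut) to 1.0 (fully open); "grasp_force": force on a finger pad.
Only numpy, scipy, OpenCV 4.12 (cv2) and the standard library are available. Lean on these libraries where they do the work, as an engineer would, in place of code of your own. Each camera call takes 0.05 s, during which the arm holds its last target. There are 200 camera calls.

## Task

The slide carriage has been left part-way under the low hood of the slide reader. Pick up the lopsided tapping bar near its balance point so that it hangs level, reach in under the hood with it and nudge the carriage slowly and gently along until it rests against the sprung stop hidden inside; touch the carriage with the bar only, do not press hard on the stop, and leave the bottles, dish and marker alone. Then lay the bar flat on the open worktop, clear of the reader, and let go.

Things in the scene. Friction and masses are not known exactly. Their poses are not given: they have to be found in the camera images.
- track: Fixed base of the slide reader, right of centre: grey-painted plate 220 x 100 x 8 mm with two rails (53 mm apart inside, 12 mm high on the plate) that guide the carriage. Origin on the worktop under the channel's centre line; +x runs along the channel from the open mouth into the hood, z up. The plate reaches from x = -90 mm (mouth) to +130 mm.
- hood: White hood fixed on the track, same origin and axes. Inside it, out of sight on the centre line and counted as part of it, is a rubber-faced sprung stop, 18 mm across, 24 mm above the worktop. Its face stands anywhere from track x = +55 to +90 mm, different each time; it yields about 0.55 mm per newton and is made for 15 N at most.
- hood_mouth (a point): Middle of the hood's tunnel opening, 30 mm above the worktop, at track x = -20 mm; axes as the track's. The tunnel is 68 mm wide inside, its roof's underside is 53 mm and its top 58 mm above the worktop (a round cap on top reaches 68 mm); it ends in a wall at track x = +125 mm.
- carriage_center (a point): Centre, half-way up, of the loose steel slide carriage: block 60 mm long (x), 50 wide, 30 high, about 0.45 kg. It stands in the channel on the plate (centre 23 mm above the worktop), x axis along the track's, rear face 30 mm behind the centre; at the start at track x = -45 to -15 mm. It slides with 2 to 4 N and stays where it is left.
- bar_balance (a point): Balance point of the loose tapping bar, half-way up (12 mm above the worktop when lying). 200 mm long, 0.31 kg; x points to the nose. Steel head 40 x 30 x 24 mm from x = -49 to -9 mm, aluminium shank 14 x 14 mm from x = -9 to +141 mm. Grip the shank close before the head (x = +5 to +25 mm) from above, across y; held far from there it droops.
- bar_nose (a point): Middle of the flat end face of the bar's slim nose, a black plastic block 10 x 24 x 24 mm (x, y, z); 151 mm along x from the balance point, same axes.
- reagent_bottle: Small reagent bottle, 46 mm across, 96 mm high, loose bystander by the reader; origin under its centre.
- petri_dish: Petri dish, 91 mm across, 15 mm high, loose bystander by the reader; origin under its centre.
- dropper: Dropper bottle, 32 mm across, 76 mm high, loose bystander by the bar; origin under its centre.
- marker: Marker pen, 13 x 130 mm, lying loose to the left, bystander; origin under its centre.
There are look-alikes about, which are no part of the job. There is more than one size of the part that bears bar_balance; the job needs the largest. Of the things shaped like the part that bears carriage_center, the bare steel one is meant.

How it is judged:
On the way, in this order (a step that is already met when the one before it is completed fails the run):
1. the bar is lifted level: its balance point at least 40 mm above the worktop and its length within 10 degrees of horizontal (height (world z) of bar_balance above 0.04 m and angle between bar_balance's own x axis and vertical between 1.396 and 1.745 rad), for 0.3 s.
2. the carriage, pushed by the bar, has met the stop (contact force between carriage and hood above 0.2 N and contact force between bar and carriage above 0.5 N), for 0.05 s.
At the end, for the whole second after the job is handed in: The carriage stands in the channel at rest against the hidden stop (contact force over 0.1 N), and the bar lies flat (within 5 degrees) and still on the worktop, touching neither reader nor carriage (contact force between carriage and hood above 0.1 N and x of carriage_center in the frame of track above 0.02 m and height (world z) of carriage_center below 0.027 m and linear speed of carriage below 0.01 m/s and height (world z) of bar_balance between 0.005 and 0.02 m and angle between bar_balance's own x axis and vertical between 1.48 and 1.66 rad and contact force between bar and track below 0.05 N and contact force between bar and carriage below 0.05 N and contact force between bar and hood below 0.05 N and linear speed of bar below 0.02 m/s).
It fails at once if the carriage is pressed on the stop with more than 16 N (contact force between carriage and hood above 16 N).
It fails at once if the carriage is shoved faster than 0.2 m/s (linear speed of carriage above 0.2 m/s).
It fails at once if the robot itself touches the carriage (contact force between any of the fingers, the arm and carriage above 0.5 N).
It fails at once if a bottle, the dish or the marker is moved by more than 30 mm (distance of any of reagent_bottle, petri_dish, dropper, marker from where it was at the start of the episode above 0.03 m).
It also fails if it takes over 61 s, if anything falls off the work surface, if the arm or the gripper's body presses on something with over 40 N, if the wrist force passes 120 N, or if a joint passes its speed limit or range.

## Working session

There is one attempt and no reset: what is moved stays moved. The work goes in short steps, Python scripts to look and compute and a shell command to move; the robot and the scene stay as the last step left them, time stands still between calls to the robot, and variables do not carry over. Pictures are saved under pics/ and viewed, at most 10 in all, crops included, and the job is handed in when it is done.

```bash
mkdir -p pics; cat > h.py <<'E'
import numpy as np,cv2
from plant import manip
def cam(n):
    c=manip.camera_params(n);K=np.array(c["camera_matrix"]);R=cv2.Rodrigues(np.array(c["rvec"],float))[0];t=np.array(c["tvec"],float).ravel()
    return K,R,t,c["k1"]
def ray(n,u,v):
    K,R,t,k=cam(n);d=np.array([(u-K[0,2])/K[0,0],(v-K[1,2])/K[1,1]]);s=d.copy()
    for _ in range(20): s=d/(1+k*(s@s))
    return -R.T@t,R.T@np.array([s[0],s[1],1])
def atz(n,u,v,z):
    o,d=ray(n,u,v);return o+d*(z-o[2])/d[2]
def proj(n,p):
    K,R,t,k=cam(n);c=R@np.array(p)+t;s=c[:2]/c[2];s=s*(1+k*(s@s));return K[0,0]*s[0]+K[0,2],K[1,1]*s[1]+K[1,2]
def depthpt(n,D,u,v):
    o,d=ray(n,u,v);return o+d*D[int(v),int(u)]
E
python3 - <<'E'
from h import *
ims=[]
for n in("scene","top"):
    p,d=manip.grab_frame(n);np.save(f"pics/{n}_d.npy",d);np.save(f"pics/{n}_p.npy",p);cv2.imwrite(f"pics/{n}0.png",cv2.resize(p[:,:,::-1],(800,600),interpolation=cv2.INTER_CUBIC))
    K,R,t,k=cam(n);print(n,(-R.T@t).round(3),R[2].round(2),k)
    for l in("bar_balance","bar_nose","carriage_center","hood_mouth","track","hood","reagent_bottle","petri_dish","dropper","marker"):
        print(l,[(np.round(a["point"],3).tolist(),round(a["score"],2),np.round(proj(n,a["point"])).tolist()) for a in manip.look_for(n,l)[:4]])
print({k:np.round(v,3).tolist() for k,v in manip.state().items()})
E
```

```text
scene [-0.564  1.077  0.679] [ 0.63 -0.67 -0.4 ] -0.10206070023680429
bar_balance [([0.339, 0.184, 0.009], 0.73, [247.0, 220.0]), ([0.28, 0.32, 0.036], 0.7, [230.0, 232.0]), ([0.428, 0.346, 0.017], 0.57, [194.0, 224.0]), ([0.596, 0.201, 0.012], 0.46, [197.0, 198.0])]
bar_nose [([0.343, 0.184, 0.014], 0.68, [247.0, 218.0]), ([0.282, 0.321, 0.038], 0.2, [229.0, 232.0])]
carriage_center [([0.435, -0.092, 0.022], 0.65, [279.0, 187.0]), ([0.545, -0.217, 0.032], 0.41, [280.0, 170.0])]
hood_mouth [([0.525, -0.31, 0.052], 0.59, [297.0, 162.0])]
track [([0.53, -0.282, 0.032], 0.72, [292.0, 167.0])]
hood [([0.526, -0.306, 0.05], 0.65, [296.0, 162.0])]
reagent_bottle [([0.577, -0.421, 0.065], 0.45, [303.0, 151.0]), ([0.282, 0.319, 0.037], 0.24, [229.0, 232.0])]
petri_dish [([0.386, -0.301, 0.016], 0.59, [320.0, 178.0])]
dropper [([0.282, 0.319, 0.038], 0.59, [229.0, 231.0])]
marker [([0.278, 0.424, 0.009], 0.48, [205.0, 252.0])]
top [ 0.248 -0.018  1.427] [ 0.15  0.01 -0.99] -0.07781937502058581
bar_balance [([0.432, 0.337, 0.018], 0.92, [144.0, 195.0]), ([0.349, 0.181, 0.011], 0.7, [193.0, 221
[... 534 characters left out ...]
, -0.313, 0.061], 0.56, [352.0, 156.0])]
reagent_bottle [([0.284, 0.413, 0.011], 0.32, [119.0, 241.0])]
petri_dish [([0.399, -0.31, 0.013], 0.68, [349.0, 206.0])]
dropper [([0.283, 0.302, 0.046], 0.57, [151.0, 242.0]), ([0.549, -0.228, 0.035], 0.56, [323.0, 158.0])]
marker [([0.285, 0.414, 0.012], 0.52, [119.0, 241.0])]
{'time': 1.1, 'joint_pos': [1.172, 0.053, 1.613, 0.0, 1.476, -0.119], 'joint_vel': [-0.002, 0.002, 0.001, 0.0, -0.0, -0.001], 'joint_efforts': [0.001, -39.37, -37.047, -0.0, 0.001, -0.0], 'tool_pos': [0.173, 0.601, 0.256], 'tool_rot': [0.0, 0.139, 0.99, 0.0], 'contact_force': [0.42, 0.367, 0.342], 'ft_torque': [-0.011, -0.012, 0.001], 'grasp_force': 0.0, 'gripper_width': 1.0}
```

View pics/scene0.png

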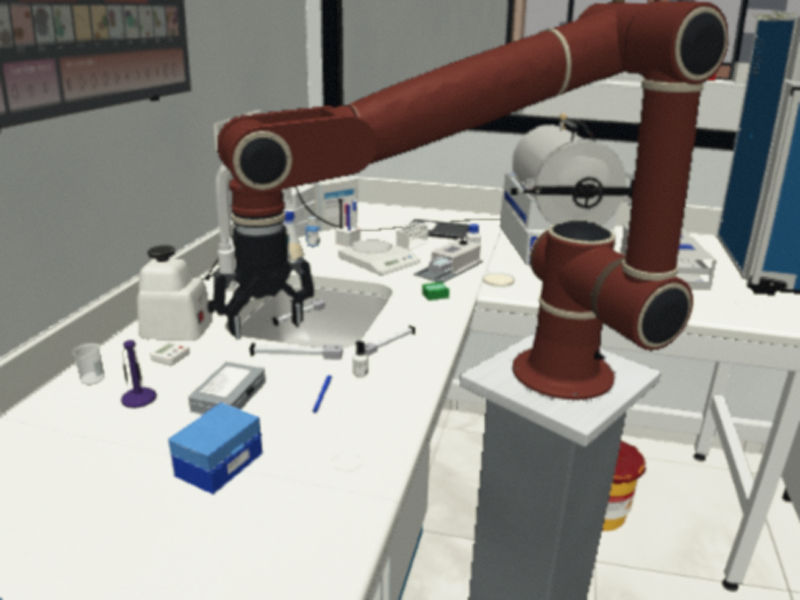

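View pics/top0.png

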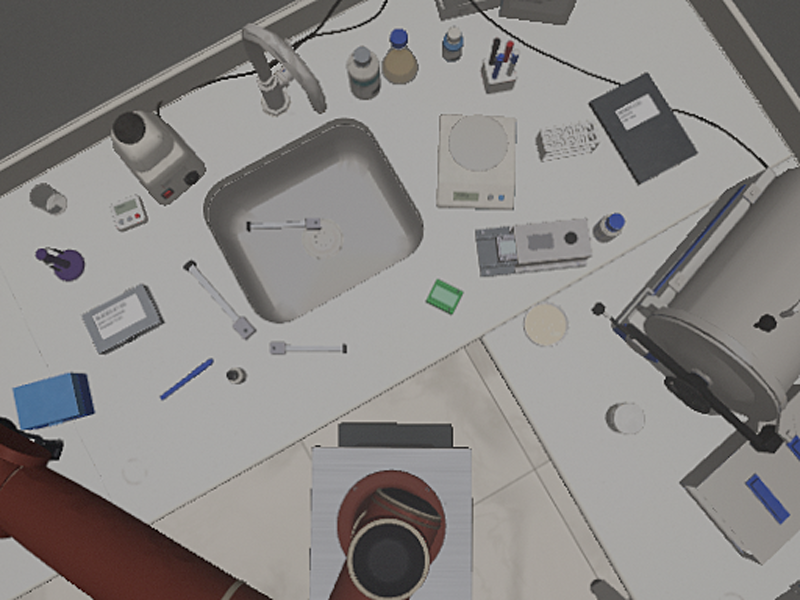

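Top view (800x600): candidate bars are A at (215,300), B at (310,348) and C at (285,225) in the sink. The carriage look-alikes are the steel block at (507,248) in the reader and the green one at (444,295). The bare steel one in the channel is meant, and A looks like the longest bar. I'll check both in one enlarged crop.

```bash
python3 - <<'E'
from h import *
p=np.load("pics/top_p.npy")[:,:,::-1]
a=cv2.resize(p[135:235,100:260],None,fx=5,fy=5,interpolation=cv2.INTER_CUBIC)[:, :800]
b=cv2.resize(p[135:185,290:420],None,fx=6,fy=6,interpolation=cv2.INTER_CUBIC)
print(a.shape,b.shape)
a=cv2.resize(p[155:235,100:260],None,fx=5,fy=5,interpolation=cv2.INTER_CUBIC)[:300]
a=cv2.resize(p[160:232,110:230],None,fx=4.1,fy=4.1,interpolation=cv2.INTER_CUBIC)
im=np.zeros((600,800,3),np.uint8);im[:a.shape[0],:a.shape[1]]=a
b=b[:600-a.shape[0]-5];im[600-b.shape[0]:,:b.shape[1]]=b;print(600-b.shape[0])
cv2.imwrite("pics/crop1.png",im)
E
```

```text
(500, 800, 3) (300, 780, 3)
300
```

View pics/crop1.png

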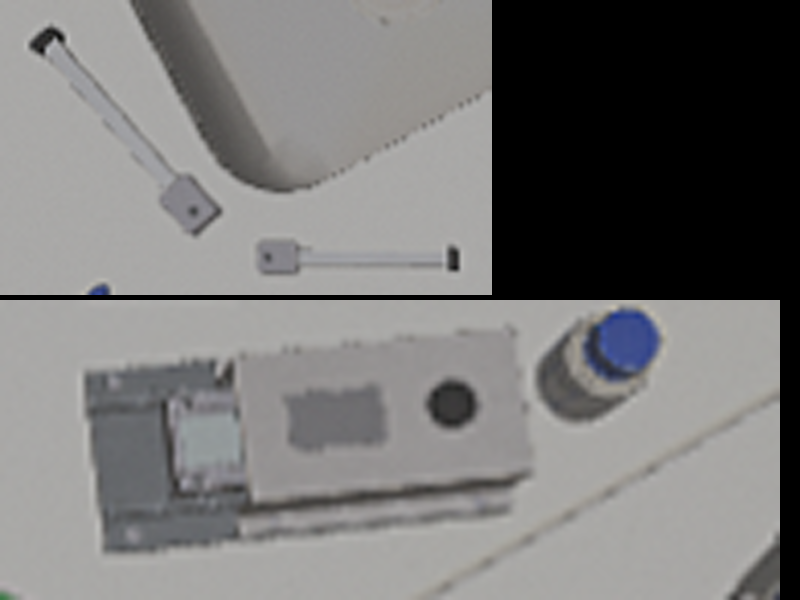

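Bar A is the longest, and its head is toward the reader. Crop pixels: nose at (40,36), head end at (210,222). The steel carriage is in the channel with its rear edge at x≈172 and the hood beyond it. Now I'll measure.

```bash
python3 - <<'E'
from h import *
A=lambda x,y:((x+.5)/4.1-.5+110,(y+.5)/4.1-.5+160)
B=lambda x,y:((x+.5)/6-.5+290,(y-300+.5)/6-.5+135)
D=np.load("pics/top_d.npy");S=np.load("pics/scene_d.npy")
def P(f,l,z):
    r=[]
    for q in l:
        p=atz("top",*f(*q),z);d=depthpt("top",D,*np.round(f(*q)));r.append(p);print(q,p.round(4),"depth z",d[2].round(4))
    return np.array(r)
print("A nose corners, head far, head/shank");a=P(A,[(30,43),(48,27),(198,234),(221,211),(162,198),(186,173)],.024)
n=a[:2].mean(0);h=a[2:4].mean(0);print("len",np.linalg.norm(n-h),"yaw",np.degrees(np.arctan2(*(n-h)[[1,0]])),n,h)
print("B");b=P(A,[(460,258),(257,257)],.024);print("len",np.linalg.norm(b[0]-b[1]))
print("plate");P(B,[(85,372),(103,550)],.008)
print("hood");P(B,[(235,357),(250,503),(517,332),(533,472)],.058)
print("cap");P(B,[(452,404)],.068)
print("carr");P(B,[(168,402),(180,494)],.038)
P(B,[(205,440)],.038)
# scene views heights of points
for n_,p in(("shank",(a[0]*.6+h*.4)),("head",h),("nose",n)):
    u,v=proj("scene",p);print(n_,u,v)
# heights from top depth over A, and points > 8mm near bar for fit
uu,vv=np.meshgrid(np.arange(105,175),np.arange(155,222))
pts=np.array([depthpt("top",D,u,v) for u,v in zip(uu.ravel(),vv.ravel())])
m=(pts[:,2]>.007)&(pts[:,2]<.05);q=pts[m];print(m.sum(),q.min(0),q.max(0))
c=q[:,:2].mean(0);w,vc=np.linalg.eigh(np.cov((q[:,:2]-c).T));e=vc[:,1];e=e*np.sign(e[1]);s=(q[:,:2]-c)@e
print("pca yaw",np.degrees(np.arctan2(e[1],e[0])),"ends",c+e*s.min(),c+e*s.max())
E
```

```text
A nose corners, head far, head/shank
(30, 43) [0.509  0.4277 0.024 ] depth z 0.0269
(48, 27) [0.5218 0.4141 0.024 ] depth z -0.0038
(198, 234) [0.3614 0.2897 0.024 ] depth z 0.0008
(221, 211) [0.3792 0.2726 0.024 ] depth z -0.0078
(162, 198) [0.3888 0.3186 0.024 ] depth z 0.0221
(186, 173) [0.4082 0.3007 0.024 ] depth z 0.0234
len 0.20146882731363705 yaw 43.93918430880426 [0.51537943 0.42093397 0.024     ] [0.37030642 0.28113587 0.024     ]
B
(460, 258) [0.345  0.0888 0.024 ] depth z -0.0023
(257, 257) [0.3443 0.2437 0.024 ] depth z 0.0171
len 0.15488772156905217
plate
(85, 372) [ 0.5929 -0.1698  0.008 ] depth z 0.0012
(103, 550) [ 0.4959 -0.1785  0.008 ] depth z 0.0029
hood
(235, 357) [ 0.5894 -0.2426  0.058 ] depth z 0.003
(250, 503) [ 0.5123 -0.2489  0.058 ] depth z 0.0482
(517, 332) [ 0.6042 -0.3906  0.058 ] depth z -0.0013
(533, 472) [ 0.5298 -0.3963  0.058 ] depth z 0.058
cap
(452, 404) [ 0.5631 -0.3527  0.068 ] depth z 0.0686
carr
(168, 402) [ 0.5698 -0.2101  0.038 ] depth z 0.031
(180, 494) [ 0.5206 -0.2157  0.038 ] depth z 0.0137
(205, 440) [ 0.5496 -0.2292  0.038 ] depth z 0.038
shank 183.89912058279126 221.84754767786802
head 220.1249115261647 221.82552226869063
nose 160.41322876018563 220.52746203767862Traceback (most recent call last):
  File "<stdin>", line 23, in <module>
  File "h.py", line 15, in depthpt
    o,d=ray(n,u,v);return o+d*D[int(v),int(u)]
        ~~~^^^^^^^
  File "h.py", line 7, in ray
    K,R,t,k=cam(n);d=np.array([(u-K[0,2])/K[0,0],(v-K[1,2])/K[1,1]]);s=d.copy()
            ~~~^^^
  File "h.py", line 4, in cam
    c=manip.camera_params(n);K=np.array(c["camera_matrix"]);R=cv2.Rodrigues(np.array(c["rvec"],float))[0];t=np.array(c["tvec"],float).ravel()
ValueError: time passes only in moves, steps and waits
```

```bash
python3 -m inch '[[[-0.039,-0.0246,0],[0,0,0],1],[[-0.039,-0.0246,0],[0,0,0],1],[[-0.039,-0.0246,0],[0,0,0],1],[[-0.039,-0.0246,0],[0,0,0],1],[[-0.039,-0.0246,0],[0,0,0],1],[[-0.039,-0.0246,0],[0,0,0],1],[[-0.039,-0.0246,0],[0,0,0],1],[[-0.039,-0.0246,0],[0,0,0],1]]'; python3 -m inch '[[[0,0,0.02],[0,0,-0.149],1],[[0,0,0.02],[0,0,-0.149],1],[[0,0,0.02],[0,0,-0.149],1],[[0,0,0.02],[0,0,-0.149],1],[[0,0,0],[0,0,-0.149],1],[[0,0,0],[0,0,-0.149],1],[[0,0,0],[0,0,-0.149],1],[[0,0,0],[0,0,0],1]]'
cat >> h.py <<'E'
_c={}
_cam=cam
def cam(n):
    if n not in _c:_c[n]=_cam(n)
    return _c[n]
from scipy.spatial.transform import Rotation
def goal(x,y,z,yaw):
    "shift along present tool axes and turn about tool z to reach world pose, tool down"
    s=manip.state();q=s["tool_rot"];R=Rotation.from_quat([q[1],q[2],q[3],q[0]]).as_matrix()
    T=Rotation.from_euler("z",yaw,degrees=True).as_matrix()@np.diag([1,-1,-1.])
    print("t",round(s["time"],2),"pos",np.round(s["tool_pos"],4),"yaw",np.degrees(np.arctan2(R[1,0],R[0,0])).round(2),"tilt z",R[:,2].round(3),"F",np.round(s["contact_force"],1),"w",round(s["gripper_width"],3))
    print("shift",(R.T@(np.array([x,y,z])-s["tool_pos"])).round(4),"turn",Rotation.from_matrix(R.T@T).as_rotvec().round(4))
E
python3 - <<'E'
from h import *
goal(.417,.326,.15,-136.1)
p,d=manip.grab_frame("top")
l=manip.look_for("top","bar_balance");print(l)
im=p[140:230,90:210,::-1];cv2.imwrite("pics/t1.png",cv2.resize(im,None,fx=6,fy=6,interpolation=cv2.INTER_CUBIC))
E
```

```text
time: 1.9
tool_pos: [0.4191, 0.3238, 0.2566]
tool_rot: [0.0, 0.139, 0.99, 0.0]
contact_force: [0.4, 0.5, -0.4]
gripper_width: 1.001
grasp_force: 0.0
time: 2.7
tool_pos: [0.4181, 0.3254, 0.1763]
tool_rot: [0.0, -0.372, 0.928, 0.0]
contact_force: [-0.1, -0.2, -0.5]
gripper_width: 0.998
grasp_force: 0.0
t 2.7 pos [0.4181 0.3254 0.1763] yaw -136.29 tilt z [ 0.  0. -1.] F [-0.1 -0.2 -0.5] w 0.998
shift [0.0004 0.0012 0.0263] turn [-0.      0.0001 -0.0033]
[{'point': [0.5997, 0.2157, 0.0157], 'score': 0.7}, {'point': [0.3436, 0.1777, 0.0119], 'score': 0.63}, {'point': [0.3911, 0.2985, 0.0209], 'score': 0.56}]
```

View pics/t1.png

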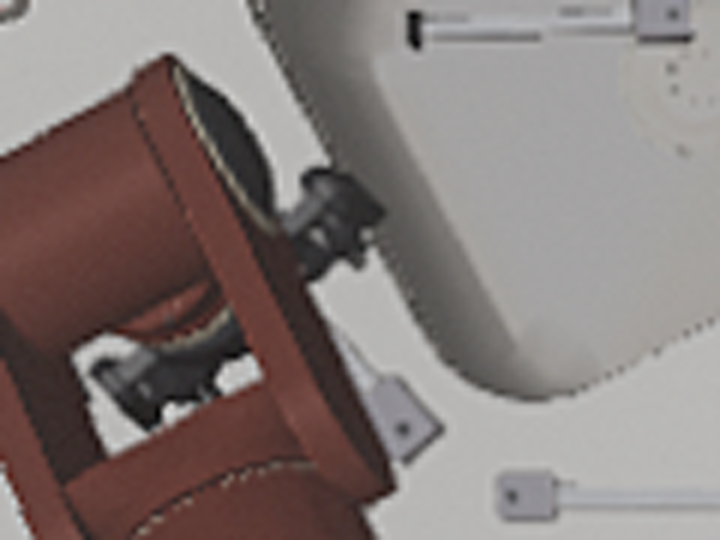

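The open fingers straddle bar A's shank, just before its head (head at 405,420). Now I'll descend and close.

```bash
python3 -m inch '[[[0.0004,0.0012,0.04],[0,0,0],1],[[0,0,0.04],[0,0,0],1],[[0,0,0.04],[0,0,0],1],[[0,0,0.02],[0,0,0],1],[[0,0,0.007],[0,0,0],1],[[0,0,0],[0,0,0],1]]'; python3 -m inch '[[[0,0,0],[0,0,0],0],[[0,0,0],[0,0,0],0],[[0,0,0],[0,0,0],0],[[0,0,0],[0,0,0],0],[[0,0,0],[0,0,0],0],[[0,0,0],[0,0,0],0],[[0,0,0],[0,0,0],0],[[0,0,0],[0,0,0],0]]'
```

```text
time: 3.4
tool_pos: [0.4166, 0.3257, 0.0286]
tool_rot: [-0.001, -0.372, 0.928, -0.0]
contact_force: [0.7, -0.1, -0.5]
gripper_width: 1.001
grasp_force: 0.0
time: 4.2
tool_pos: [0.4173, 0.3266, 0.0303]
tool_rot: [0.0, -0.372, 0.928, 0.0]
contact_force: [-2.2, 0.9, 6.1]
gripper_width: 0.145
grasp_force: 61.6
```

```bash
python3 -m inch '[[[0,0,-0.01],[0,0,0],0],[[0,0,-0.015],[0,0,0],0],[[0,0,-0.02],[0,0,0],0],[[0,0,-0.025],[0,0,0],0],[[0,0,-0.025],[0,0,0],0],[[0,0,-0.025],[0,0,0],0],[[0,0,0],[0,0,0],0],[[0,0,0],[0,0,0],0]]'; python3 -m inch '[[[0,0,0],[0,0,0],0],[[0,0,0],[0,0,0],0],[[0,0,0],[0,0,0],0],[[0,0,0],[0,0,0],0]]'
python3 - <<'E'
from h import *
p,d=manip.grab_frame("scene");print(manip.state()["ft_torque"])
cv2.imwrite("pics/s1.png",cv2.resize(p[150:260,120:270,::-1],None,fx=5,fy=5,interpolation=cv2.INTER_CUBIC))
E
```

```text
time: 5.0
tool_pos: [0.4171, 0.3258, 0.1496]
tool_rot: [0.0, -0.372, 0.928, -0.0]
contact_force: [-0.3, -0.8, -3.5]
gripper_width: 0.147
grasp_force: 60.4
time: 5.4
tool_pos: [0.4166, 0.3257, 0.1484]
tool_rot: [-0.001, -0.372, 0.928, -0.0]
contact_force: [-0.2, 0.4, -3.3]
gripper_width: 0.143
grasp_force: 60.4
[ 0.02817878 -0.00615146  0.0280225 ]
```

View pics/s1.png

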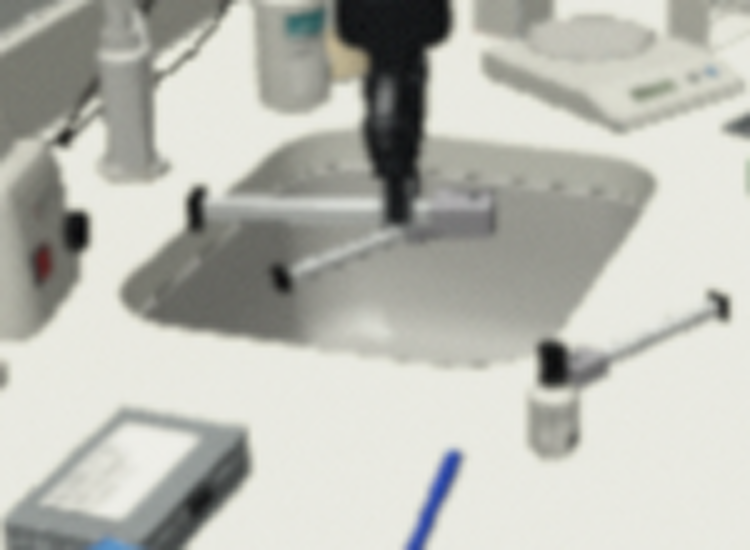

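The bar (nose 190,208; head 465,215) hangs level, held just before the head. Next I'll rotate it toward the channel.

```bash
python3 -m inch '[[[0,0,0],[0,0,0.1],0],[[0,0,0],[0,0,0.149],0],[[0,0,0],[0,0,0.149],0],[[0,0,0],[0,0,0.149],0],[[0,0,0],[0,0,0.149],0],[[0,0,0],[0,0,0.149],0],[[0,0,0],[0,0,0.149],0],[[0,0,0],[0,0,0.149],0]]'; python3 -m inch '[[[0,0,0],[0,0,0.149],0],[[0,0,0],[0,0,0.149],0],[[0,0,0],[0,0,0.149],0],[[0,0,0],[0,0,0.149],0],[[0,0,0],[0,0,0.149],0],[[0,0,0],[0,0,0.149],0],[[0,0,0],[0,0,0.149],0],[[0,0,0],[0,0,0.05],0]]'; python3 - <<'E'
from h import *
goal(.527,-.020,.15,96.1)
E
```

```text
time: 6.25
tool_pos: [0.417, 0.3259, 0.1491]
tool_rot: [-0.0, 0.192, 0.981, -0.0]
contact_force: [-0.4, -0.0, -3.1]
gripper_width: 0.145
grasp_force: 60.4
time: 7.05
tool_pos: [0.4169, 0.3259, 0.1491]
tool_rot: [-0.0, 0.673, 0.74, -0.0]
contact_force: [-0.1, -0.4, -3.0]
gripper_width: 0.146
grasp_force: 60.4
t 7.05 pos [0.4169 0.3259 0.1491] yaw 95.41 tilt z [-0. -0. -1.] F [-0.1 -0.4 -3. ] w 0.146
shift [-0.3547  0.077  -0.0008] turn [-0.0003  0.0003 -0.0121]
```

```bash
python3 -m inch '[[[-0.03,0.0065,0],[0,0,-0.012],0],[[-0.043,0.0093,0],[0,0,0],0],[[-0.0475,0.0103,0],[0,0,0],0],[[-0.0475,0.0103,0],[0,0,0],0],[[-0.0475,0.0103,0],[0,0,0],0],[[-0.0475,0.0103,0],[0,0,0],0],[[-0.0475,0.0103,0],[0,0,0],0],[[-0.043,0.0093,0],[0,0,0],0]]';  python3 -m inch '[[[0,0,0.02],[0,0,0],0],[[0,0,0.03],[0,0,0],0],[[0,0,0.03],[0,0,0],0],[[0,0,0.02],[0,0,0],0],[[0,0,0.006],[0,0,0],0],[[0,0,0],[0,0,0],0],[[0,0,0],[0,0,0],0]]'
python3 - <<'E'
from h import *
goal(.527,-.020,.044,96.1)
p,d=manip.grab_frame("top");np.save("pics/t2.npy",p);np.save("pics/t2d.npy",d)
cv2.imwrite("pics/t2.png",cv2.resize(p[130:200,250:410,::-1],None,fx=5,fy=5,interpolation=cv2.INTER_CUBIC))
E
```

```text
time: 7.85
tool_pos: [0.532, -0.0194, 0.1494]
tool_rot: [0.0, 0.667, 0.745, 0.0]
contact_force: [1.4, 0.3, -2.6]
gripper_width: 0.142
grasp_force: 60.4
time: 8.55
tool_pos: [0.5327, -0.0173, 0.0446]
tool_rot: [0.001, 0.667, 0.745, 0.001]
contact_force: [-0.5, 0.1, -2.7]
gripper_width: 0.147
grasp_force: 60.3
t 8.55 pos [ 0.5327 -0.0173  0.0446] yaw 96.31 tilt z [ 0.002 -0.    -1.   ] F [-0.5  0.1 -2.7] w 0.147
shift [-0.0021 -0.0059  0.0006] turn [0.0021 0.0007 0.0037]
```

View pics/t2.png

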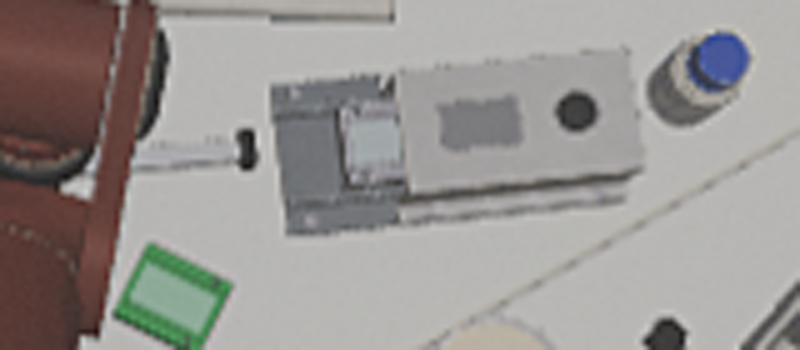

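Nose at about (250,149), in front of the channel mouth (273..288, 88..235). The carriage's rear edge runs from (340,108) to (350,187).

```bash
python3 - <<'E'
from h import *
f=lambda x,y:((x+.5)/5-.5+250,(y+.5)/5-.5+130)
g=lambda x,y,z:atz("top",*f(x,y),z)[:2]
d=np.load("pics/t2d.npy")
pts=np.array([np.r_[depthpt("top",d,u,v),u,v] for u in range(290,385) for v in range(135,182)])
z=pts[:,2]
def rect(m,name):
    r=cv2.minAreaRect(pts[m,:2].astype(np.float32)*1000);print(name,m.sum(),np.round(r[0]),np.round(r[1]),round(r[2],2),pts[m,:2].mean(0).round(4))
rect((z>.052)&(z<.064)&(pts[:,1]<-.2)&(pts[:,1]>-.41)&(pts[:,3]<379),"hood")
rect((z>.033)&(z<.043)&(pts[:,1]>-.245)&(pts[:,1]<-.19),"carr")
m=(z>.005)&(z<.045)&(pts[:,1]>-.235)&(pts[:,1]<-.165);rect(m,"plate")
n=np.array([g(x,y,.038) for x,y in[(256,130),(260,168)]]);print("nose corners",n.round(4),n.mean(0).round(4))
print("plate mouth",[g(x,y,.008).round(4) for x,y in[(272,88),(287,235)]])
print("hood",[g(x,y,.058).round(4) for x,y in[(398,71),(410,195),(628,48),(644,170)]])
print("carr rear",[g(x,y,.038).round(4) for x,y in[(340,108),(350,187)]])
o=np.array([.5535,-.2645]);ax=np.array([.107,-.994])
print("nose in track",(n.mean(0)-o)@ax,(n.mean(0)-o)@[.994,.107])
s=manip.state();print("tcp in track",(s["tool_pos"][:2]-o)@ax,(s["tool_pos"][:2]-o)@[.994,.107])
E
```

```text
hood 1085 [ 559. -318.] [ 79. 150.] 6.41 [ 0.5583 -0.3177]
carr 118 [ 549. -228.] [48. 33.] 3.79 [ 0.5497 -0.2284]
plate 546 [ 557. -202.] [ 65. 150.] 89.81 [ 0.5463 -0.2048]
nose corners [[ 0.5564 -0.157 ]
 [ 0.5321 -0.1593]] [ 0.5442 -0.1582]
plate mouth [array([ 0.5909, -0.1706]), array([ 0.4947, -0.1792])]
hood [array([ 0.5903, -0.244 ]), array([ 0.5117, -0.25  ]), array([ 0.6065, -0.389 ]), array([ 0.5287, -0.3962])]
carr rear [array([ 0.571 , -0.2102]), array([ 0.5204, -0.2157])]
nose in track -0.10669364619817281 0.0021809902998856465
tcp in track -0.24795291091714636 0.006036309024579512
```

```bash
python3 -m inch '[[[-0.01,-0.0015,0],[0,0,0],0],[[-0.012,-0.0015,0],[0,0,0],0],[[-0.01,0,0],[0,0,0],0],[[-0.006,0,0],[0,0,0],0],[[-0.003,0,0],[0,0,0],0],[[0,0,0],[0,0,0],0]]'; python3 -m inch '[[[-0.003,0,0],[0,0,0],0],[[-0.003,0,0],[0,0,0],0],[[-0.003,0,0],[0,0,0],0]]';python3 -m inch '[[[-0.003,0,0],[0,0,0],0],[[-0.003,0,0],[0,0,0],0],[[-0.003,0,0],[0,0,0],0]]'
python3 -m inch '[[[-0.003,0,0],[0,0,0],0],[[-0.003,0,0],[0,0,0],0],[[-0.003,0,0],[0,0,0],0]]'
python3 -m inch '[[[-0.003,0,0],[0,0,0],0],[[-0.003,0,0],[0,0,0],0],[[-0.003,0,0],[0,0,0],0]]'
python3 -m inch '[[[-0.003,0,0],[0,0,0],0],[[-0.003,0,0],[0,0,0],0],[[-0.003,0,0],[0,0,0],0]]'
```

```text
time: 9.2
tool_pos: [0.5331, -0.0587, 0.0433]
tool_rot: [-0.0, 0.667, 0.745, 0.0]
contact_force: [0.4, 0.3, -2.8]
gripper_width: 0.144
grasp_force: 60.4
time: 9.5
tool_pos: [0.5341, -0.0672, 0.0433]
tool_rot: [-0.0, 0.667, 0.745, -0.0]
contact_force: [0.0, -0.0, -3.6]
gripper_width: 0.139
grasp_force: 60.4
time: 9.8
tool_pos: [0.535, -0.0757, 0.0432]
tool_rot: [-0.001, 0.667, 0.745, 0.0]
contact_force: [0.3, 3.7, -2.5]
gripper_width: 0.143
grasp_force: 60.5
time: 10.1
tool_pos: [0.5359, -0.085, 0.0432]
tool_rot: [-0.0, 0.667, 0.745, 0.0]
contact_force: [0.4, 3.4, -3.8]
gripper_width: 0.143
grasp_force: 60.5
time: 10.4
tool_pos: [0.537, -0.0942, 0.0432]
tool_rot: [-0.0, 0.667, 0.745, -0.0]
contact_force: [0.1, 2.6, -2.2]
gripper_width: 0.143
grasp_force: 60.5
time: 10.7
tool_pos: [0.538, -0.1032, 0.0433]
tool_rot: [-0.0, 0.667, 0.745, -0.0]
contact_force: [-0.1, 2.9, -2.9]
gripper_width: 0.144
grasp_force: 60.5
```

Contact was made at y≈-0.073 and sliding takes about 3 N. The stop should come at y = -0.12 to -0.155.

```bash
for i in 1; do python3 -m inch '[[[-0.003,0,0],[0,0,0],0],[[-0.003,0,0],[0,0,0],0]]'; done;  python3 -m inch '[[[-0.003,0,0],[0,0,0],0]]'; python3 -m inch '[[[-0.002,0,0],[0,0,0],0]]' | grep -E 'pos|contact'; python3 -m inch '[[[-0.002,0,0],[0,0,0],0]]' | grep -E 'pos|contact'; python3 -m inch '[[[-0.002,0,0],[0,0,0],0]]' | grep -E 'pos|contact'; python3 -m inch '[[[-0.002,0,0],[0,0,0],0]]' | grep -E 'pos|contact'
```

```text
time: 10.9
tool_pos: [0.5387, -0.1091, 0.0433]
tool_rot: [-0.0, 0.667, 0.745, -0.0]
contact_force: [0.5, 2.5, -2.5]
gripper_width: 0.143
grasp_force: 60.5
time: 11.0
tool_pos: [0.539, -0.1121, 0.0433]
tool_rot: [-0.0, 0.667, 0.745, -0.0]
contact_force: [0.5, 3.0, -3.7]
gripper_width: 0.144
grasp_force: 60.5
tool_pos: [0.5393, -0.1142, 0.0433]
contact_force: [-0.1, 2.8, -3.1]
tool_pos: [0.5395, -0.116, 0.0433]
contact_force: [-1.4, 3.5, -4.3]
tool_pos: [0.5397, -0.1179, 0.0433]
contact_force: [-0.7, 3.0, -2.5]
tool_pos: [0.5399, -0.1199, 0.0433]
contact_force: [-0.3, 3.5, -2.6]
```

```bash
python3 -m inch '[[[-0.002,0,0],[0,0,0],0]]' | grep -E 'pos|contact'; python3 -m inch '[[[-0.002,0,0],[0,0,0],0]]' | grep -E 'pos|contact'; python3 -m inch '[[[-0.002,0,0],[0,0,0],0]]' | grep -E 'pos|contact'
```

```text
tool_pos: [0.5401, -0.1219, 0.0433]
contact_force: [-0.3, 3.5, -2.5]
tool_pos: [0.5403, -0.1239, 0.0433]
contact_force: [0.6, 3.4, -3.4]
tool_pos: [0.5406, -0.1259, 0.0433]
contact_force: [0.1, 2.6, -2.9]
```

```bash
python3 -m inch '[[[-0.002,0,0],[0,0,0],0]]' | grep -E 'pos|contact'; python3 -m inch '[[[-0.002,0,0],[0,0,0],0]]' | grep -E 'pos|contact'; python3 -m inch '[[[-0.002,0,0],[0,0,0],0]]' | grep -E 'pos|contact'
```

```text
tool_pos: [0.5408, -0.128, 0.0433]
contact_force: [-1.3, 4.1, -2.7]
tool_pos: [0.5409, -0.1296, 0.0432]
contact_force: [-0.0, 4.2, -3.1]
tool_pos: [0.5409, -0.1309, 0.0431]
contact_force: [0.1, 9.0, -2.5]
```

The force jumps to 9 N, so that's the stop. I'll hold for a moment to confirm.

```bash
python3 -m inch '[[[0,0,0],[0,0,0],0]]' | grep -E 'pos|contact'; python3 -m inch '[[[0,0,0],[0,0,0],0]]' | grep -E 'pos|contact'
```

```text
tool_pos: [0.541, -0.131, 0.0431]
contact_force: [-0.5, 6.4, -1.7]
tool_pos: [0.541, -0.131, 0.0431]
contact_force: [-0.5, 6.9, -2.4]
```

```bash
python3 -m inch '[[[-0.001,0,0],[0,0,0],0]]' | grep -E 'pos|contact'; python3 -m inch '[[[0,0,0],[0,0,0],0]]' | grep -E 'pos|contact'; python3 -m inch '[[[0,0,0],[0,0,0],0]]' | grep -E 'pos|contact'
```

```text
tool_pos: [0.541, -0.1313, 0.043]
contact_force: [-1.9, 9.1, -0.9]
tool_pos: [0.541, -0.1314, 0.043]
contact_force: [-1.4, 8.4, -2.1]
tool_pos: [0.541, -0.1314, 0.043]
contact_force: [-0.6, 8.2, -1.9]
```

The force keeps rising with travel at unchanged height, so the carriage is pressed on the stop at about 5 N. Withdraw slowly, then lift. The worktop behind here is the sink, so the bar goes back to its own clear spot.

```bash
python3 -m inch '[[[0.001,0,0],[0,0,0],0],[[0.001,0,0],[0,0,0],0],[[0.001,0,0],[0,0,0],0],[[0.001,0,0],[0,0,0],0],[[0.003,0,0],[0,0,0],0],[[0.005,0,0],[0,0,0],0],[[0.01,0,0],[0,0,0],0],[[0.015,0,0],[0,0,0],0]]';python3 -m inch '[[[0.02,0,0],[0,0,0],0],[[0.02,0,0],[0,0,0],0],[[0.02,0,0],[0,0,0],0],[[0.015,0,0],[0,0,0],0],[[0,0,-0.03],[0,0,0],0],[[0,0,-0.04],[0,0,0],0],[[0,0,-0.035],[0,0,0],0],[[0,0,0],[0,0,0],0]]'
python3 - <<'E'
from h import *
goal(.417,.326,.15,96.1)
p,d=manip.grab_frame("top")
cv2.imwrite("pics/t3.png",cv2.resize(p[130:200,250:410,::-1],None,fx=5,fy=5,interpolation=cv2.INTER_CUBIC))
E
```

```text
time: 13.3
tool_pos: [0.5373, -0.0955, 0.0435]
tool_rot: [0.0, 0.667, 0.745, 0.0]
contact_force: [-0.5, 0.6, -2.5]
gripper_width: 0.144
grasp_force: 60.4
time: 14.1
tool_pos: [0.5329, -0.0213, 0.155]
tool_rot: [0.005, 0.667, 0.745, 0.003]
contact_force: [1.5, -0.7, -2.7]
gripper_width: 0.147
grasp_force: 60.6
t 14.1 pos [ 0.5329 -0.0213  0.155 ] yaw 96.34 tilt z [ 0.012 -0.002 -1.   ] F [ 1.5 -0.7 -2.7] w 0.147
shift [ 0.358  -0.0768  0.0028] turn [0.0118 0.0035 0.0043]
```

View pics/t3.png

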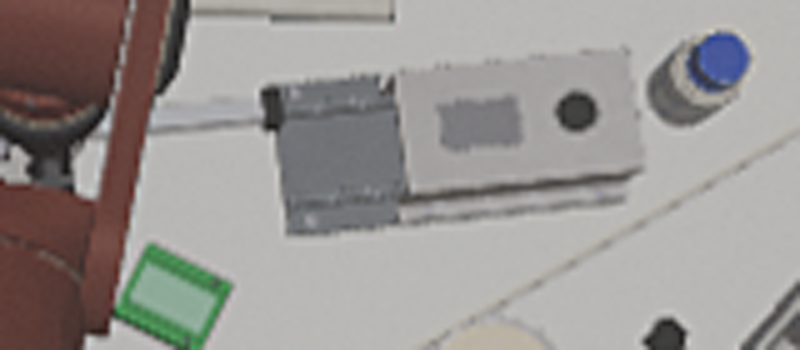

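The channel outside the hood is empty now, so the carriage is fully inside. The bottle hasn't moved. I'll carry the bar back.

```bash
python3 -m inch '[[[0.035,-0.0075,0],[0,0,0],0],[[0.0475,-0.0102,0],[0,0,0],0],[[0.0475,-0.0102,0],[0,0,0],0],[[0.0475,-0.0102,0],[0,0,0],0],[[0.0475,-0.0102,0],[0,0,0],0],[[0.0475,-0.0102,0],[0,0,0],0],[[0.0475,-0.0102,0],[0,0,0],0],[[0.0375,-0.008,0],[0,0,0],0]]'; python3 -m inch '[[[0,0,0],[0,0,-0.08],0],[[0,0,0],[0,0,-0.149],0],[[0,0,0],[0,0,-0.149],0],[[0,0,0],[0,0,-0.149],0],[[0,0,0],[0,0,-0.149],0],[[0,0,0],[0,0,-0.149],0],[[0,0,0],[0,0,-0.149],0],[[0,0,0],[0,0,-0.149],0]]'; python3 -m inch '[[[0,0,0],[0,0,-0.149],0],[[0,0,0],[0,0,-0.149],0],[[0,0,0],[0,0,-0.149],0],[[0,0,0],[0,0,-0.149],0],[[0,0,0],[0,0,-0.149],0],[[0,0,0],[0,0,-0.149],0],[[0,0,0],[0,0,-0.149],0],[[0,0,0],[0,0,0],0]]'; python3 - <<'E'
from h import *
goal(.417,.326,.031,-136.2)
E
```

```text
time: 14.95
tool_pos: [0.4107, 0.3272, 0.1456]
tool_rot: [-0.001, 0.667, 0.745, -0.002]
contact_force: [0.6, 0.1, -3.1]
gripper_width: 0.144
grasp_force: 60.5
time: 15.75
tool_pos: [0.4119, 0.3249, 0.1454]
tool_rot: [-0.002, 0.165, 0.986, -0.001]
contact_force: [0.1, 0.3, -3.1]
gripper_width: 0.141
grasp_force: 60.5
time: 16.55
tool_pos: [0.4121, 0.325, 0.1457]
tool_rot: [-0.002, -0.345, 0.939, -0.0]
contact_force: [-0.4, -0.0, -3.2]
gripper_width: 0.141
grasp_force: 60.4
t 16.55 pos [0.4121 0.325  0.1457] yaw -139.6 tilt z [-0.004 -0.002 -1.   ] F [-0.4 -0.  -3.2] w 0.141
shift [-0.0049 -0.0025  0.1146] turn [ 0.0009 -0.0041 -0.0594]
```

```bash
python3 -m inch '[[[-0.005,-0.0025,0],[0,0,0],0],[[0,0,0.02],[0,0,-0.059],0],[[0,0,0.03],[0,0,0],0],[[0,0,0.03],[0,0,0],0],[[0,0,0.02],[0,0,0],0],[[0,0,0.008],[0,0,0],0],[[0,0,0.003],[0,0,0],0],[[0,0,0],[0,0,0],0]]';python3 -m inch '[[[0,0,0.001],[0,0,0],0],[[0,0,0.001],[0,0,0],0],[[0,0,0],[0,0,0],0]]'
```

```text
time: 17.35
tool_pos: [0.4194, 0.3271, 0.0376]
tool_rot: [0.0, -0.373, 0.928, 0.0]
contact_force: [0.1, 0.3, -3.1]
gripper_width: 0.142
grasp_force: 60.3
time: 17.65
tool_pos: [0.4195, 0.3271, 0.0361]
tool_rot: [0.001, -0.373, 0.928, 0.0]
contact_force: [-0.4, 0.6, -2.8]
gripper_width: 0.145
grasp_force: 60.4
```

```bash
python3 -m inch '[[[0,0,0.002],[0,0,0],0],[[0,0,0.001],[0,0,0],0],[[0,0,0],[0,0,0],0]]' | grep -E 'pos|contact'; python3 -m inch '[[[0,0,0.001],[0,0,0],0],[[0,0,0],[0,0,0],0]]'| grep -E 'pos|contact'; python3 -m inch '[[[0,0,0.001],[0,0,0],0],[[0,0,0],[0,0,0],0]]'| grep -E 'pos|contact'
```

```text
tool_pos: [0.4188, 0.3267, 0.0321]
contact_force: [0.3, -0.8, -3.0]
tool_pos: [0.4189, 0.3268, 0.0311]
contact_force: [0.9, -0.4, -3.6]
tool_pos: [0.4191, 0.3269, 0.0304]
contact_force: [-0.3, -0.5, -2.8]
```

```bash
python3 -m inch '[[[0,0,0.001],[0,0,0],0],[[0,0,0],[0,0,0],0]]'| grep -E 'pos|contact'; python3 -m inch '[[[0,0,0.001],[0,0,0],0],[[0,0,0],[0,0,0],0]]'| grep -E 'pos|contact'
```

```text
tool_pos: [0.4191, 0.3269, 0.0303]
contact_force: [-3.7, -3.7, 4.5]
tool_pos: [0.4192, 0.3269, 0.0303]
contact_force: [-6.2, -4.4, 11.2]
```

The bar is down. I'll raise the command a little, open, and retreat upward.

```bash
python3 -m inch '[[[0,0,-0.001],[0,0,0],0],[[0,0,0],[0,0,0],0.3],[[0,0,0],[0,0,0],0.5],[[0,0,0],[0,0,0],0.8],[[0,0,0],[0,0,0],0.8],[[0,0,0],[0,0,0],1],[[0,0,0],[0,0,0],1],[[0,0,0],[0,0,0],1]]'; python3 -m inch '[[[0,0,-0.01],[0,0,0],1],[[0,0,-0.02],[0,0,0],1],[[0,0,-0.03],[0,0,0],1],[[0,0,-0.03],[0,0,0],1],[[0,0,-0.04],[0,0,0],1],[[0,0,-0.04],[0,0,0],1],[[0,0,-0.03],[0,0,0],1],[[0,0,0],[0,0,0],1]]'; python3 - <<'E'
from h import *
p,d=manip.grab_frame("scene")
cv2.imwrite("pics/s2.png",cv2.resize(p[130:260,120:310,::-1],None,fx=4,fy=4,interpolation=cv2.INTER_CUBIC))
E
```

```text
time: 19.55
tool_pos: [0.419, 0.3268, 0.0292]
tool_rot: [-0.0, -0.373, 0.928, -0.0]
contact_force: [-0.2, -0.4, 0.4]
gripper_width: 1.001
grasp_force: 0.0
time: 20.35
tool_pos: [0.4215, 0.3283, 0.2366]
tool_rot: [0.006, -0.373, 0.928, 0.001]
contact_force: [-0.2, -0.3, -0.6]
gripper_width: 0.998
grasp_force: 0.0
```

View pics/s2.png

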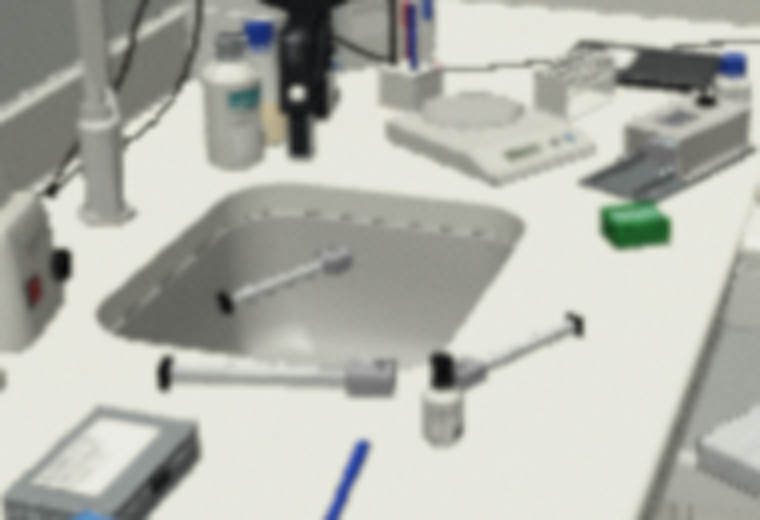

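The bar (165,373 to 390,378) lies flat on the worktop with the gripper clear above it. The carriage is inside the hood and the bystanders haven't moved, so I'm handing in.

```bash
python3 -c "
from plant import manip;print(manip.job_done())"
```

```text
the job is handed in; nothing more can be done
None
```

I pushed the carriage gently under the hood until it met the stop (about 5 N estimated), laid the bar flat back in its original spot clear of the reader, let go, and handed the job in at about 20 s; the hand-in returned no verdict.

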